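# Scan a goods-in sample and pulse-run the bench mill

### The arm

A 7-joint arm with a two-finger parallel gripper is mounted at the origin on the work surface. World frame = base frame: x ahead of the robot, y to its left, z up, the work surface at z = 0. Lengths are in m, angles in rad, forces in N, time in s.
With the tool pointing down it reaches from about 0.4 to 0.85 m from the base axis. Payload 10.4 kg.
Tool frame: the origin (TCP) lies between the finger pads; the fingertips stand 11 mm ahead of it and the grasp point (between the pads) lies 8 mm behind it; x points along the fingers, y is the direction in which the jaws open and shut, and the axes are right-handed (so a half turn about x gives the same grasp; the last joint's range is limited). The gripper opens to 87 mm and grips with 3 to 60 N. Pads are 19 mm wide; open, the fingers measure 117 mm over their backs; the gripper's body (75 mm by 190 mm) begins 51 mm behind the grasp point.
Start: joints at [-1.228, 0.332, -0.065, 1.46, 0.022, 1.35, -0.088], TCP at [0.224, 0.584, 0.234] pointing down, gripper open.
Joint ranges: [-2.6, 2.6], [-0.5, 2.12], [-1.47, 1.34], [0.16, 2.42], [-1.27, 4.41], [0.06, 2.06], [-2.6, 2.6]. Speed limits (rad/s): [2.22, 2.22, 2.79, 2.79, 3.14, 3.14, 3.14].

### API

Orientations are given as a unit quaternion [x, y, z, w].
In Python, from bench import r, cams, ticket gives the robot as it stands. The module is installed in compiled form; this text tells all that it offers.
- The arm moves only by the tool drive_tool, never from a script. Its argument "moves" is text: rows parted by semicolons, each of 5 numbers parted by spaces: the shift along the world's x, y, z in m, then the turn about the world's z in degrees, then the closure, from 0 (fully open) to 1 (shut). In form: x y z twist grip; .... A call has 1 to 20 rows; each row shifts and turns the commanded pose from where the row before left it; what a row does not reach is not made up. A row lasts 1/8 s, in which the tool goes at most 62.5 mm and 10.7 degrees, less where a joint would pass 70% of its speed; a pose out of reach is approached as far as the arm can. A call is refused whole if a number of a shift passes 0.0625 or a number of a turn 10.7, either way. A call with a gripper value outside its range is refused whole. The fingers move at their own pace and stop on an object; "newtons" is the grip in N (left out, the last holds). Time passes only in rows, so rows that do not move let the fingers close. It gives the time, the measured TCP pose, the force and the opening at its end, in the units of the state.
- r.read_state(): the state, without advancing time (a new reading comes with each control period).
- cams.camera(name): name is "side" or "top"; returns a dict with "color" (480x640x3 uint8, red, green, blue), "fx", "fy", "cx", "cy" (pixels), "distortion" ([k1, k2, p1, p2, k3] as OpenCV has them; the pictures are not rectified), "extrinsics" (4x4, takes a point from camera to world coordinates). Camera axes: x right, y down, z forward; pixel columns grow to the right and rows downward; lengths in m; the calibration is good to about 2 mm. A picture is of the moment at which its call begins. There is no depth.
- ticket.close_job(): hands the job in, once; it reports no verdict.
The state is a dict: "time": time; "joint_positions": joint angles; "joint_vel": joint speeds; "joint_torque": joint torques, N m; "ee_pos": TCP position; "eef_rot": TCP orientation; "ft_force": force on the tool from outside, world axes, zero at the start; "torque": the same for the moment, N m; "width": finger opening in m.
Only numpy, scipy, OpenCV 4.12 (cv2) and the standard library are available. Lean on these libraries where they do the work, as an engineer would, in place of code of your own. Each camera call takes 0.05 s, during which the arm holds its last target.

### The job

Book the sample in with the bench scanner: squeeze its orange trigger all the way and let it spring back. Then fit the loose lid on the sample mill, its two lugs straight down through the two slots of the collar, and turn it clockwise as far as the green marks, half-way to its lock, which runs the mill in short pulse mode; it must not go on towards the red marks, where it clicks and the mill runs by itself. The lid is sprung and turns back when let go, so finish while still gripping it and holding it steady at the green marks, and leave everything else on the bench where it is.

Things in the scene. Friction and masses are not known exactly. Their poses are not given: they have to be found in the camera images.
- mill: Sample mill, fixed to the bench: white round housing 160 mm across with a blue band, on it a steel chamber with a dark collar 128 mm across, top 152 mm up. Origin: centre of its underside, z up on the collar's axis. The collar's lip has a round opening 99 mm across and two slots for the lid's lugs, centred on the mill's +x and -x (white marks), each 22 mm wide, out to 58 mm from the axis.
- seat (a point): On the mill's axis, 132 mm above its underside: where the lid's origin lies when seated (side play about 2 mm). The lugs, set along the mill's x axis, go down through the slots (play 4 mm, about 0.08 rad, to each side) onto the track floor, 140 mm up, then turn under the lip, clockwise seen from above; a stop bars the other way. The lid lies there by its weight; no push is needed.
- run_mark: The two green marks on top of the collar, fixed to the mill: origin and z of the mill, x axis through both marks, 45 degrees (0.785 rad) clockwise of the white marks seen from above. The lid is half-way when its x axis lies along this one, either way round. The red marks are 86 degrees (1.50 rad) clockwise of the white ones; from about 60 degrees on a lug meets the sprung detent that clicks.
- switch_ring (a joint): Sprung switch ring hidden under the lip, rad: 0 when the lid is just dropped in or absent, growing as the lugs push its two tabs clockwise; the lid's turn from the white marks less about 0.08. About 0.70 at the green marks, 1.2 on the detent, 1.42 at the red marks. Its spring turns the lid back with 0.12 N m at first, 0.2 N m at the green marks.
- lid: The mill's lid, loose, about 0.26 kg, right way up on the bench: aluminium disc 95 mm across, underside tapered to 76 mm, two brass lugs on its +x and -x out to 54.5 mm from the axis (14 mm wide, 5 mm thick, 8 mm above the underside), black bar grip on top with a white line along its x. Same either way round. Origin: centre of its underside, z up. It and the sieve may have swapped places.
- lid_grip (a point): Middle of the lid's bar grip, on the lid's axis, 45 mm above its underside. The bar stands upright along the lid's x axis: 66 mm long, 18 mm thick, from 24 mm (top of the disc) to 58 mm above the underside. Grip it from above across its 18 mm.
- scanner: Fixed pistol-grip scanner clamped on its side over a base plate, looking along its -y at a barred card 180 mm off. Origin: underside, below the grip's centre line near the head; z up. Grey head at x -11 to +38 mm, y -76 to +45 mm, top 120 mm up. The black grip runs level along -x to -118 mm, its centre 85 mm up, 30 mm thick (y -15 to +15 mm), 26 mm high; the trigger is on its -y side.
- trigger_pad (a point): Where to press the trigger: on its outer face, 31 mm from the hinge, 85 mm above the bench, at rest 43 mm in -x and 33 mm in -y of the scanner's origin. Trigger and grip together measure about 48 mm here at rest, about 40 mm squeezed. From above, one finger goes on the trigger, the other on the back (+y) of the grip.
- trigger (a joint): The orange trigger, 44 mm long, 16 mm high, hinged at the head end about a vertical axis: 0 at rest, 0.30 rad squeezed fully against the grip. A spring brings it back; about 2 N to start and 6 N to squeeze it fully at the trigger pad.
- sieve: Brass-rimmed test sieve, 104 mm across, 30 mm high, loose; origin at the centre of its underside. Leave alone.
- jar_a: Amber sample jar with black cap, 58 mm across, 85 mm high, loose, standing in front of the mill; origin at the centre of its underside. Leave alone.
- jar_b: Second jar of the same kind, behind and to the left of the mill. Leave alone.
- scoop: Steel sample scoop with blue handle, 215 mm long along its x (handle at -x), 46 mm wide, loose; origin under the neck of the blade. Leave alone.
- brush: Wooden bench brush with black bristles, 200 mm long along its x, 30 mm wide, 26 mm high, loose; origin under its middle. Leave alone.
- tape_roll: Roll of brown packing tape lying flat, 96 mm across, 48 mm high, loose; origin at the centre of its underside. Leave alone.
- spanner: Steel ring spanner lying flat, 198 mm long along its x, 8 mm high, loose; origin under its middle. Leave alone.

How it is judged:
On the way, in this order (a step that is already met when the one before it is completed fails the run):
1. the scanner's trigger is squeezed all the way (value of joint trigger above 0.25 rad), for 0.2 s.
2. the trigger is let go and has sprung back (value of joint trigger below 0.06 rad), for 0.1 s.
3. the lid is dropped home in the mill's collar, lugs through the slots (z of lid in the frame of mill between 0.128 and 0.136 m and horizontal distance between lid and mill below 0.005 m and angle between lid's own z axis and vertical below 0.1 rad), for 0.1 s.
At the end, for the whole second after the job is handed in: The gripper holds the lid (over 3 N) seated in the collar (height within 4 mm, centre within 5 mm, level within 6 degrees), turned to the green marks within 10 degrees and still, the sprung switch ring pushed round; the trigger is back at rest (all of step 3 and angle between the x axis of lid and the x axis of run_mark, either way round below 0.175 rad and value of joint switch_ring between 0.45 and 0.95 rad and velocity of joint switch_ring between -0.1 and 0.1 rad/s and contact force between the fingers and lid above 3 N and value of joint trigger below 0.06 rad); the arm keeps its last pose, push and grip.
It fails at once if the lid is turned on past the green marks into its lock (value of joint switch_ring above 1.2 rad).
It fails at once if something else on the bench is pushed away (over 30 mm) or tipped over (distance of any of sieve, jar_a, jar_b, scoop, brush, tape_roll, spanner from where it was at the start of the episode above 0.03 m or angle between any of sieve, jar_a, jar_b, scoop, brush, tape_roll, spanner's own z axis and vertical above 0.4 rad).
It also fails if it takes over 58 s, if anything falls off the work surface, if the arm or the gripper's body presses on something with over 40 N, if the wrist force passes 120 N, or if a joint passes its speed limit or range.

## Working session

There is one attempt and no reset: what is moved stays moved. The work goes in short steps, Python scripts to look and compute and a tool call to move; the robot and the scene stay as the last step left them, time stands still between calls to the robot, and variables do not carry over. Pictures are saved under pics/ and viewed, and the job is handed in when it is done.

Besides the shell and the picture viewer there is one more tool, called by a JSON object that holds its "method" and its "body". drive_tool: Moves the arm, as the interface text tells. Its arguments: {"type":"object","properties":{"moves":{"type":"string"},"newtons":{"type":"number"}},"required":["moves"]}

```bash
mkdir -p pics
python3 - <<'E'
from bench import r,cams
import cv2,pickle
s=r.read_state(); print(s)
d={}
for n in ("side","top"):
    c=cams.camera(n); d[n]=c
    cv2.imwrite(f"pics/{n}0.png",c["color"][:,:,::-1])
    print(n,c["fx"],c["fy"],c["cx"],c["cy"],c["distortion"]); print(c["extrinsics"])
pickle.dump(d,open("c0.pkl","wb"))
E
```

```text
{'time': 0.0, 'joint_positions': array([-1.22760332,  0.33286116, -0.06469866,  1.46096009,  0.02162267,
        1.34985625, -0.0884726 ]), 'joint_vel': array([ 0.00109112,  0.00069634, -0.00047738,  0.00225382, -0.00070538,
        0.00065811,  0.00036779]), 'joint_torque': array([-4.57750575e-04, -6.23253107e+01,  2.40915368e-02, -3.89889729e+01,
       -6.14590268e-02,  3.98309750e-02,  1.74152565e-04]), 'ee_pos': array([0.22343752, 0.58330444, 0.23275164]), 'eef_rot': array([ 0.12810188,  0.69537531, -0.12907663,  0.69525701]), 'ft_force': array([ 0.28427753, -0.24312634,  0.27612406]), 'torque': array([-0.02339122,  0.00538114,  0.04327338]), 'width': 0.0867762036370378}
side 532.7837069116775 532.7837069116775 316.9750660044278 247.76202382482865 [0.00751764 0.         0.         0.         0.        ]
[[ 0.82751206 -0.31441501  0.46515266 -0.02849282]
 [-0.56094986 -0.42811177  0.70855879 -0.94680678]
 [-0.0236442  -0.84726826 -0.53063871  0.82136591]
 [ 0.          0.          0.          1.        ]]
top 571.4810436144277 571.4810436144277 318.8480820766652 246.3808238153091 [-0.04801174  0.          0.          0.          0.        ]
[[ 0.02560531 -0.98322962  0.18056543  0.33222396]
 [-0.99929522 -0.03013421 -0.02238292  0.01589612]
 [ 0.02744874 -0.17986505 -0.98330826  1.35311781]
 [ 0.          0.          0.          1.        ]]
```

View pics/side0.png

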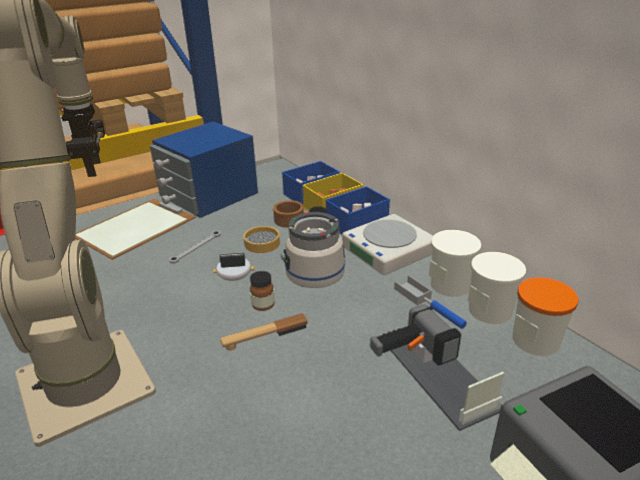

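View pics/top0.png

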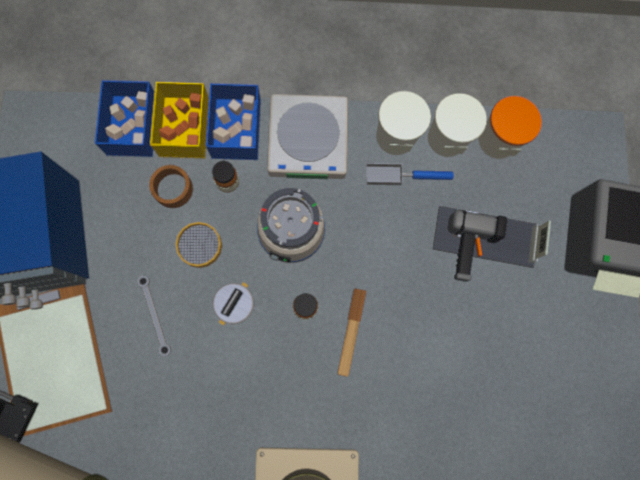

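Overview. In the top view the lid is at about (233,303), mill (291,224), sieve (198,244), scanner grip (465,255) and trigger (479,245). I'll zoom in on these.

Run:
```python
import cv2,pickle,numpy as np
d=pickle.load(open("c0.pkl","rb"))
t=d["top"]["color"][:,:,::-1]; s=d["side"]["color"][:,:,::-1]
def crop(im,x,y,w,h,k): return cv2.resize(im[y:y+h,x:x+w],None,fx=k,fy=k,interpolation=cv2.INTER_CUBIC)
def grid(c,x,y,k,step):
    c=c.copy()
    for u in range(0,c.shape[1],step*k): cv2.putText(c,str(x+u//k),(u,10),0,.35,(0,255,255),1); cv2.line(c,(u,0),(u,5),(0,255,255),1)
    for v in range(step*k,c.shape[0],step*k): cv2.putText(c,str(y+v//k),(0,v+4),0,.35,(0,255,255),1)
    return c
a=np.vstack([np.hstack([grid(crop(t,250,180,80,90,5),250,180,5,10)[:,:400],grid(crop(t,200,268,80,90,5),200,268,5,10)])])
cv2.imwrite("pics/z1.png",a)
cv2.imwrite("pics/z2.png",grid(crop(t,430,195,130,100,6),430,195,6,10))
cv2.imwrite("pics/z3.png",grid(crop(s,360,290,150,110,5),360,290,5,10))
cv2.imwrite("pics/z4.png",grid(crop(s,205,200,150,110,5),205,200,5,10))
```

```text
(no output)
```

View pics/z1.png

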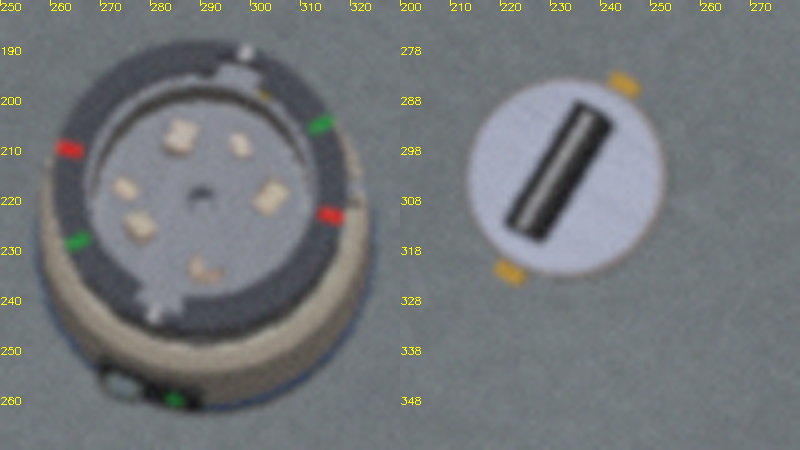

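View pics/z2.png

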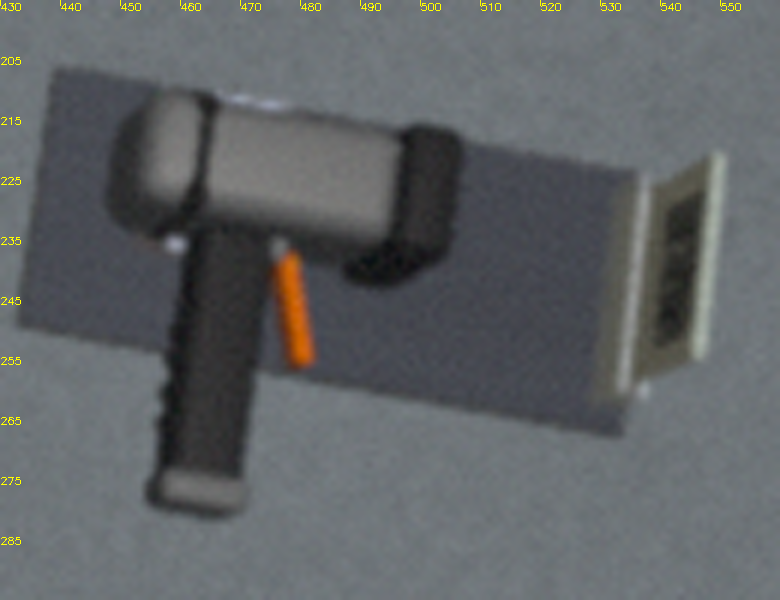

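View pics/z3.png

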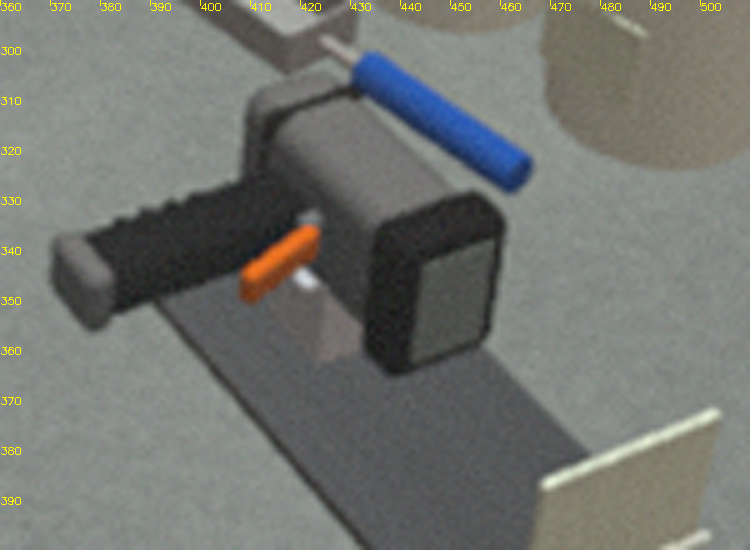

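View pics/z4.png

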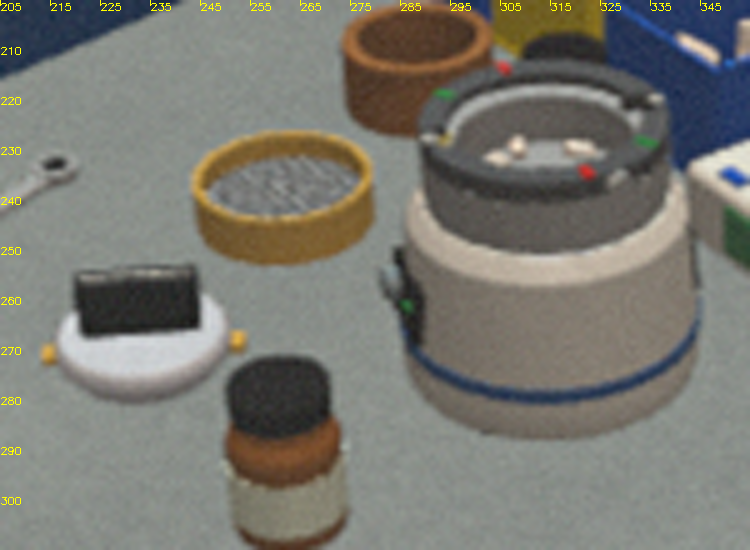

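```bash
cat > h.py <<'E'
import cv2,numpy as np
from scipy.optimize import least_squares
def proj(c,P):
    T=np.linalg.inv(c["extrinsics"]); K=np.array([[c["fx"],0,c["cx"]],[0,c["fy"],c["cy"]],[0,0,1]])
    rv=cv2.Rodrigues(T[:3,:3])[0]
    return cv2.projectPoints(np.asarray(P,float).reshape(-1,1,3),rv,T[:3,3],K,np.array(c["distortion"],float))[0].reshape(-1,2)
def back(c,uv,z):
    K=np.array([[c["fx"],0,c["cx"]],[0,c["fy"],c["cy"]],[0,0,1]])
    n=cv2.undistortPoints(np.array(uv,float).reshape(-1,1,2),K,np.array(c["distortion"],float)).reshape(-1,2)
    E=c["extrinsics"]; d=np.c_[n,np.ones(len(n))]@E[:3,:3].T; o=E[:3,3]
    return o+d*((z-o[2])/d[:,2])[:,None]
def loc(p,L):
    L=np.asarray(L,float); c,s=np.cos(p[2]),np.sin(p[2])
    return np.c_[p[0]+c*L[:,0]-s*L[:,1],p[1]+s*L[:,0]+c*L[:,1],L[:,2]]
def blobs(im,lo,hi,box):
    x,y,w,h=box; hsv=cv2.cvtColor(im[y:y+h,x:x+w],cv2.COLOR_RGB2HSV)
    m=cv2.inRange(hsv,np.array(lo),np.array(hi)); n,_,st,ce=cv2.connectedComponentsWithStats(m)
    return [(round(ce[i][0]+x,2),round(ce[i][1]+y,2),int(st[i][4])) for i in range(1,n) if st[i][4]>=4]
E
python3 - <<'E'
from h import *
import pickle
d=pickle.load(open("c0.pkl","rb")); t=d["top"]; s=d["side"]
for n,c,b in(("top",t,(255,185,70,65)),("side",s,(285,205,60,35))):
    print(n,"green",blobs(c["color"],(45,90,60),(85,255,255),b),"red",blobs(c["color"],(0,150,110),(8,255,255),b)+blobs(c["color"],(170,130,90),(180,255,255),b),"white",blobs(c["color"],(0,0,150),(180,45,255),b))
print("lug",blobs(t["color"],(12,110,90),(30,255,255),(205,275,60,60)),blobs(s["color"],(12,110,90),(30,255,255),(205,240,60,50)))
print("disc",blobs(t["color"],(100,10,140),(140,80,255),(205,275,60,60)))
print("trig",blobs(t["color"],(5,180,120),(15,255,255),(465,230,30,30)),blobs(s["color"],(5,180,120),(15,255,255),(400,325,35,30)))
E
```

```text
top green [(np.float64(313.5), np.float64(204.5), 12), (np.float64(265.23), np.float64(227.77), 13)] red [(np.float64(263.5), np.float64(209.5), 8), (np.float64(315.5), np.float64(222.75), 8)] white [(np.float64(288.37), np.float64(205.19), 54), (np.float64(297.44), np.float64(208.22), 18), (np.float64(273.93), np.float64(215.6), 30), (np.float64(306.78), np.float64(211.78), 9), (np.float64(292.5), np.float64(212.25), 4), (np.float64(281.53), np.float64(223.92), 98), (np.float64(303.85), np.float64(219.15), 33), (np.float64(270.27), np.float64(221.47), 15), (np.float64(310.0), np.float64(220.67), 6), (np.float64(312.11), np.float64(238.28), 98), (np.float64(271.5), np.float64(226.0), 4), (np.float64(285.5), np.float64(229.0), 4), (np.float64(289.87), np.float64(233.33), 15), (np.float64(298.0), np.float64(231.8), 5), (np.float64(271.13), np.float64(243.04), 23), (np.float64(280.38), np.float64(240.75), 8), (np.float64(284.0), np.float64(249.0), 5)]
side green [(np.float64(293.2), np.float64(218.4), 5), (np.float64(333.75), np.float64(227.75), 4)] red [(np.float64(321.83), np.float64(233.83), 6)] white [(np.float64(342.67), np.float64(208.5), 6), (np.float64(310.11), np.float64(219.24), 62), (np.float64(331.5), np.float64(223.5), 4), (np.float64(312.95), np.float64(230.23), 74), (np.float64(343.67), np.float64(233.5), 6), (np.float64(339.77), np.float64(237.54), 13), (np.float64(287.8), np.float64(238.6), 5)]
lug [(np.float64(244.5), np.float64(284.5), 14), (np.float64(221.69), np.float64(322.08), 13)] [(np.float64(254.64), np.float64(246.79), 177), (np.float64(252.0), np.float64(267.8), 10), (np.float64(214.5), np.float64(270.5), 8), (np.float64(256.61), np.float64(288.43), 23)]
disc [(np.float64(232.81), np.float64(303.18), 898)]
trig [(np.float64(478.64), np.float64(246.43), 58)] [(np.float64(415.52), np.float64(341.15), 84)]
```

```bash
cat > fit0.py <<'E'
from h import *
import pickle
d=pickle.load(open("c0.pkl","rb")); t=d["top"]; s=d["side"]
a45=np.deg2rad(45);a86=np.deg2rad(86)
def ring(R,a,z): return [R*np.cos(a),R*np.sin(a),z]
# mill: p=x,y,yaw,R
obsT=[(299.0,190.0),(280.6,242.2),(313.5,204.5),(265.23,227.77),(315.5,222.75),(263.5,209.5)]
angs=[0,np.pi,-a45,np.pi-a45,-a86,np.pi-a86]
obsS={2:(333.75,227.75),3:(293.2,218.4),4:(321.83,233.83)}
def f(p,us):
    L=loc(p,[ring(p[3],a,.152) for a in angs]); e=proj(t,L)-obsT; r=list(e.ravel())
    if us: q=proj(s,L); r+=sum([list(q[i]-o) for i,o in obsS.items()],[])
    return r
for us in(0,1):
    m=least_squares(f,[.5,.05,0,.058],args=(us,),loss="soft_l1",x_scale=[.1,.1,1,.01]); print("mill",m.x,np.round(m.fun,1))
# lid
oT=[(244.5,284.5),(221.69,322.08)]; oS=[(252.0,267.8),(214.5,270.5)]
def g(p,us):
    L=loc(p,[[.051,0,.0125],[-.051,0,.0125]]); r=list((proj(t,L)-oT).ravel())
    if us:
        L=loc(p,[[.052,0,.0105],[-.052,0,.0105]]); r+=list((proj(s,L)-oS[::1]).ravel())
    return r
for us in(0,1):
    b=back(t,oT,.0125); yaw=np.arctan2(*(b[0]-b[1])[1::-1])
    m=least_squares(g,[*b.mean(0)[:2],yaw],args=(us,),x_scale=[.1,.1,1]); print("lid",m.x,np.round(m.fun,1))
print("disc ctr",back(t,[(232.81,303.18)],.024), "bar ends(top)",back(t,[(237.1,290.3),(224.3,314.0)],.058))
# scanner
def cv(u,v): return (430+(u+.5)/6-.5,195+(v+.5)/6-.5)
pl=[cv(58,68),cv(640,172),cv(620,437),cv(20,325)]
b=back(t,pl,.005); print("plate",b[:,:2].round(4).tolist())
for i,j in((0,1),(3,2)): v=b[i]-b[j]; print("yaw from +y",np.arctan2(v[1],v[0])-np.pi/2)
g1=back(t,[cv(217,240),cv(205,468)],.085); v=g1[0]-g1[1]; print("grip",g1,"yaw",np.arctan2(v[1],v[0]))
print("trig top ends",back(t,[cv(285,250),cv(300,365)],.093),"side ctr at z.085",back(s,[(415.52,341.15)],.085))
E
python3 fit0.py
```

```text
mill [ 0.61728292  0.05329104 -0.29495787  0.05879584] [-0.6  1.1  0.1 -0.8  0.5 -0.1 -0.3  0.1  0.5  0.1 -0.2 -0.2]
mill [ 0.61748285  0.05298596 -0.29296713  0.05894798] [-0.5  1.   0.3 -0.8  0.7 -0.3 -0.1  0.1  0.7 -0.  -0.2 -0.2 -0.2 -0.1
 -0.3 -0.4 -0.4 -0.3]
lid [ 0.43735718  0.18217412 -0.49966148] [ 0.  -0.1 -0.   0.1]
lid [ 0.43775076  0.18167281 -0.5017746 ] [ 0.3 -0.2  0.1 -0.1  0.2 -0.3 -0.8 -0.2]
disc ctr [[0.43643841 0.18154835 0.024     ]] bar ends(top) [[0.46319935 0.16910512 0.058     ]
 [0.40890292 0.19518041 0.058     ]]
plate [[0.6896, -0.3073], [0.654, -0.5483], [0.5439, -0.5351], [0.5824, -0.2904]]
yaw from +y -0.14663050902537544
yaw from +y -0.15627200138763842
grip [[ 0.60283909 -0.34851234  0.085     ]
 [ 0.51492309 -0.34210443  0.085     ]] yaw -0.07275804194664288
trig top ends [[ 0.59808774 -0.37228287  0.093     ]
 [ 0.55398952 -0.3769287   0.093     ]] side ctr at z.085 [[ 0.57815381 -0.37593208  0.085     ]]
```

```bash
cat > ov.py <<'E'
from h import *
import pickle,sys
d=pickle.load(open("c0.pkl","rb")); t=d["top"]; s=d["side"]
p=[float(v) for v in sys.argv[1:4]]
def box(x0,x1,y0,y1,z0,z1): return [[x,y,z] for z in(z0,z1) for x,y in((x0,y0),(x1,y0),(x1,y1),(x0,y1))]
B=[(box(-.011,.038,-.076,.045,.05,.12),(0,255,0)),(box(-.118,-.011,-.015,.015,.072,.098),(255,255,0))]
outs=[]
for c,(x,y,w,h) in((t,(430,195,100,100)),(s,(360,290,100,100))):
    k=4; im=cv2.resize(c["color"][y:y+h,x:x+w,::-1],None,fx=k,fy=k,interpolation=cv2.INTER_CUBIC)
    P=lambda L:((proj(c,loc(p,L))-[x,y]+.5)*k-.5).round().astype(int)
    for L,col in B:
        q=P(L)
        for i in range(4):
            for a,b in((i,(i+1)%4),(4+i,4+(i+1)%4),(i,i+4)): cv2.line(im,tuple(map(int,q[a])),tuple(map(int,q[b])),col,1)
    q=P([[-.043,-.033,.085],[-.043,-.033,.093],[-.043,.015,.098]])
    for a in q: cv2.circle(im,tuple(map(int,a)),3,(255,0,255),-1)
    outs.append(im)
cv2.imwrite(sys.argv[4],np.hstack(outs))
E
python3 - <<'E'
from fit0 import *
def ed(a,b,z):
    q=back(t,[cv(*a),cv(*b)],z); v=q[0]-q[1]; return q[:,:2].round(4).tolist(),round(float(np.arctan2(v[1],v[0])),3)
print(ed((272,260),(243,465),.085),ed((185,250),(165,465),.085))
print("head edges", ed((215,97),(400,130),.12))
E
python3 ov.py 0.623 -0.345 -0.15 pics/ov1.png
```

```text
mill [ 0.61728292  0.05329104 -0.29495787  0.05879584] [-0.6  1.1  0.1 -0.8  0.5 -0.1 -0.3  0.1  0.5  0.1 -0.2 -0.2]
mill [ 0.61748285  0.05298596 -0.29296713  0.05894798] [-0.5  1.   0.3 -0.8  0.7 -0.3 -0.1  0.1  0.7 -0.  -0.2 -0.2 -0.2 -0.1
 -0.3 -0.4 -0.4 -0.3]
lid [ 0.43735718  0.18217412 -0.49966148] [ 0.  -0.1 -0.   0.1]
lid [ 0.43775076  0.18167281 -0.5017746 ] [ 0.3 -0.2  0.1 -0.1  0.2 -0.3 -0.8 -0.2]
disc ctr [[0.43643841 0.18154835 0.024     ]] bar ends(top) [[0.46319935 0.16910512 0.058     ]
 [0.40890292 0.19518041 0.058     ]]
plate [[0.6896, -0.3073], [0.654, -0.5483], [0.5439, -0.5351], [0.5824, -0.2904]]
yaw from +y -0.14663050902537544
yaw from +y -0.15627200138763842
grip [[ 0.60283909 -0.34851234  0.085     ]
 [ 0.51492309 -0.34210443  0.085     ]] yaw -0.07275804194664288
trig top ends [[ 0.59808774 -0.37228287  0.093     ]
 [ 0.55398952 -0.3769287   0.093     ]] side ctr at z.085 [[ 0.57815381 -0.37593208  0.085     ]]
([[0.5957, -0.3696], [0.5165, -0.3566]], -0.162) ([[0.5986, -0.3361], [0.5156, -0.3269]], -0.111)
head edges ([[0.65, -0.3389], [0.6397, -0.4089]], 1.424)
```

View pics/ov1.png

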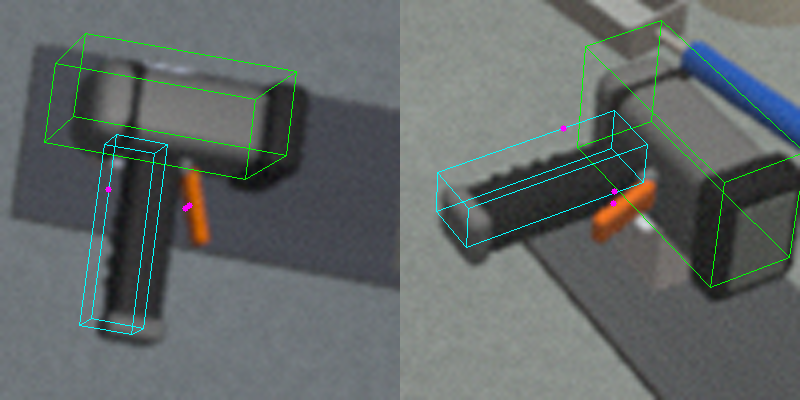

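```bash
python3 ov.py 0.617 -0.354 -0.15 pics/ov2.png
```

```text
(no output)
```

View pics/ov2.png

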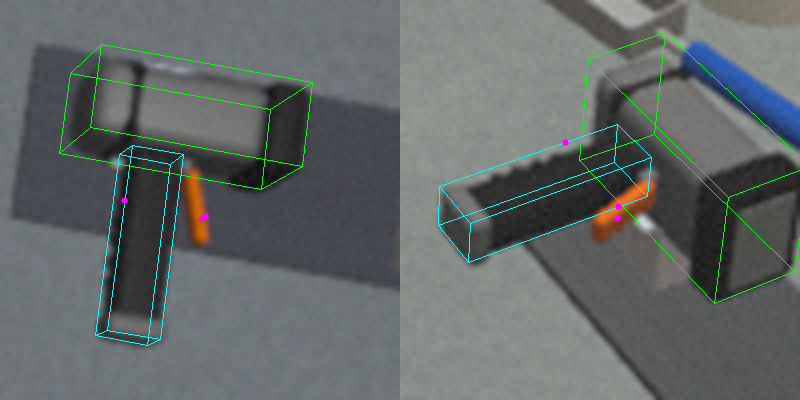

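Run:
```python
from bench import r
from scipy.spatial.transform import Rotation as R
import numpy as np
s=r.read_state(); M=R.from_quat(s["eef_rot"]).as_matrix(); print(M.round(3), np.degrees(np.arctan2(M[1,1],M[0,1])))
```

```text
[[-0.     0.358  0.934]
 [-0.001  0.934 -0.358]
 [-1.    -0.001  0.   ]] 69.04383012005194
```

{"method": "drive_tool", "body": {"moves": "0.05 -0.03 0 0 0; 0.05 -0.03 0 0 0; 0.05 -0.03 0 0 0; 0.05 -0.03 0 0 0; 0.05 -0.03 0 3.1 0; 0.05 -0.03 0 3.1 0; 0.0035 -0.054 0 3.1 0; 0.0035 -0.054 0 3.1 0; 0.0035 -0.054 0 0 0; 0.0035 -0.054 0 0 0; 0.0035 -0.054 0 0 0; 0.0035 -0.054 0 0 0; 0.0035 -0.054 0 0 0; 0.0035 -0.054 0 0 0; 0.0035 -0.054 0 0 0; 0.0035 -0.054 0 0 0; 0.0035 -0.054 0 0 0; 0.0035 -0.054 0 0 0; 0.0035 -0.054 0 0 0; 0.0035 -0.054 0 0 0", "newtons": 20}}

```text
time: 2.6
ee_pos: [0.5725, -0.3537, 0.2332]
eef_rot: [0.053, 0.705, -0.052, 0.705]
ft_force: [1.4, 0.2, -0.2]
width: 0.0871
```

{"method": "drive_tool", "body": {"moves": "0 0 -0.045 0 0; 0 0.001 -0.045 0 0; 0 0 0 0 0"}}

```text
time: 2.98
ee_pos: [0.5706, -0.3498, 0.1398]
eef_rot: [0.054, 0.708, -0.052, 0.703]
ft_force: [0.1, 0.5, 0.6]
width: 0.087
```

```bash
cat > snap.py <<'E'
import sys
from bench import r,cams
import cv2,numpy as np
def crop(n,x,y,w,h,k): 
    im=cams.camera(n)["color"][:,:,::-1]
    return cv2.resize(im[y:y+h,x:x+w],None,fx=k,fy=k,interpolation=cv2.INTER_CUBIC)
a=[int(v) for v in sys.argv[2:10]]
cv2.imwrite(sys.argv[1],np.hstack([crop("top",a[0],a[1],100,100,4),crop("side",a[2],a[3],100,100,4)]))
s=r.read_state(); print(s["time"],s["ee_pos"],s["width"],s["ft_force"])
E
python3 snap.py pics/s1.png 430 195 360 270
```

```text
3.075 [ 0.57289181 -0.35150251  0.14481361] 0.08705990480986828 [-0.74830367 -0.94824722  1.14801817]
```

View pics/s1.png

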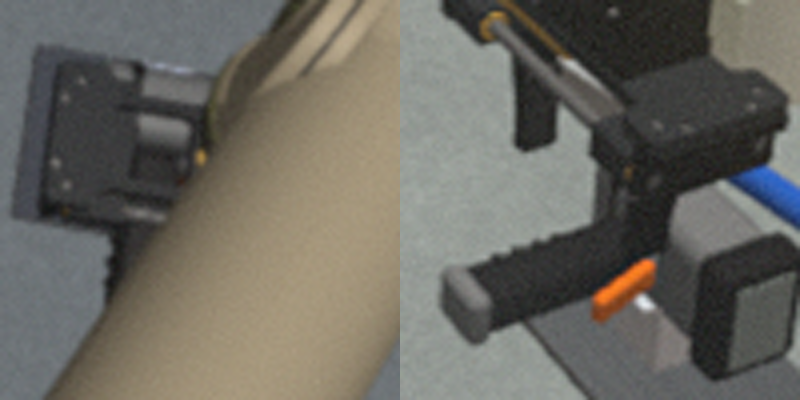

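{"method": "drive_tool", "body": {"moves": "0 0 -0.021 0 0; 0 0 -0.021 0 0; 0 0 -0.021 0 0; 0 0 0 0 0; 0 0 0 0 0"}}

```text
time: 3.7
ee_pos: [0.5727, -0.3516, 0.0809]
eef_rot: [0.053, 0.705, -0.053, 0.705]
ft_force: [0.4, -0.5, -0.7]
width: 0.0869
```

```bash
python3 snap.py pics/s2.png 430 195 360 270
```

```text
3.8 [ 0.57297057 -0.35170547  0.08143965] 0.08663725120271215 [ 0.21518456 -0.43327859 -0.00370718]
```

View pics/s2.png

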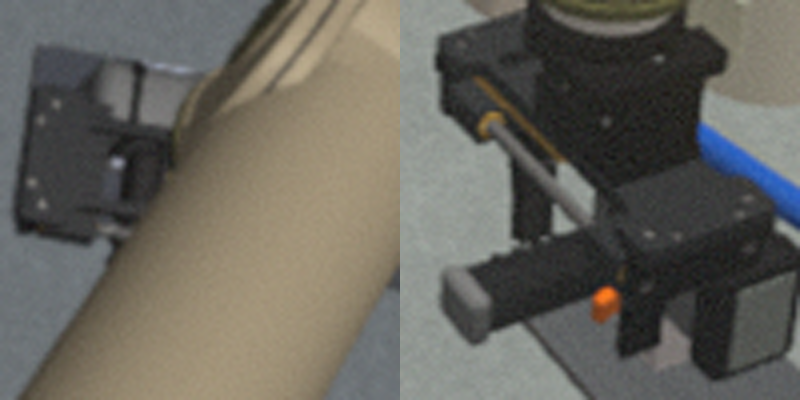

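Fingers straddle the grip and trigger (trigger tip visible at about (511,346) in the full side image). Squeeze.

{"method": "drive_tool", "body": {"moves": "0 0 0 0 1; 0 0 0 0 1; 0 0 0 0 1; 0 0 0 0 1; 0 0 0 0 1; 0 0 0 0 1", "newtons": 20}}

```text
time: 4.55
ee_pos: [0.5713, -0.3524, 0.0805]
eef_rot: [0.053, 0.706, -0.054, 0.705]
ft_force: [-4.4, -2.3, 1.3]
width: 0.039
```

```bash
python3 snap.py pics/s3.png 430 195 360 270
```

```text
4.65 [ 0.57129983 -0.35239832  0.08046945] 0.039236444495778386 [-4.84897456 -2.51941567  0.6819239 ]
```

View pics/s3.png

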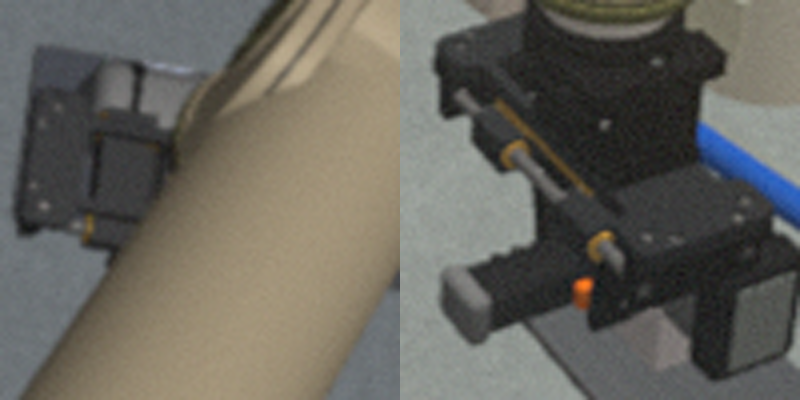

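{"method": "drive_tool", "body": {"moves": "0 0 0 0 1; 0 0 0 0 1; 0 0 0 0 1; 0 0 0 0 0; 0 0 0 0 0; 0 0 0 0 0; 0 0 0 0 0; 0 0 0 0 0; 0 0 0 0 0"}}

```text
time: 5.78
ee_pos: [0.5725, -0.351, 0.0805]
eef_rot: [0.053, 0.705, -0.052, 0.705]
ft_force: [0.4, -1.0, 0.8]
width: 0.0854
```

```bash
python3 snap.py pics/s4.png 430 195 360 270
```

```text
5.875 [ 0.57250187 -0.35109924  0.08047511] 0.08604086731635519 [ 0.25661682 -0.07911786  0.00971712]
```

View pics/s4.png

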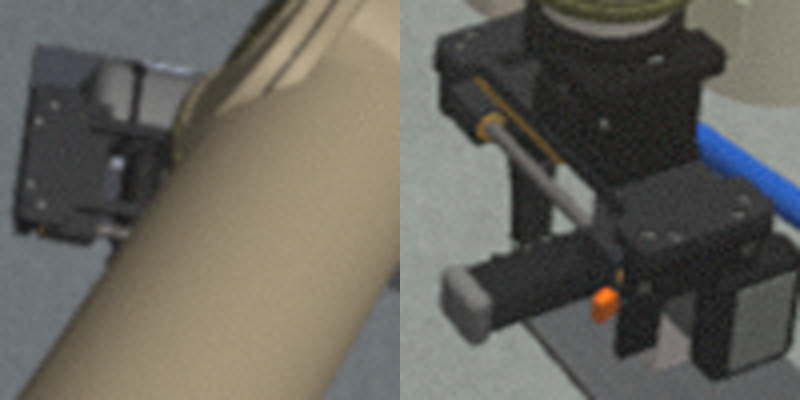

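{"method": "drive_tool", "body": {"moves": "0 0 0.06 0 0; 0 0 0.06 0 0; -0.0135 0.0533 0 -2 0; -0.0135 0.0533 0 -2 0; -0.0135 0.0533 0 -2 0; -0.0135 0.0533 0 -2 0; -0.0135 0.0533 0 -2 0; -0.0135 0.0533 0 -2 0; -0.0135 0.0533 0 -2 0; -0.0135 0.0533 0 -2 0; -0.0135 0.0533 0 -2 0; -0.0135 0.0533 0 -2 0; 0 0 -0.05 0 0; 0 0 -0.03 0 0; 0 0 -0.02 0 0; 0 0 0 0 0; 0 0 0 0 0"}}

```text
time: 8.0
ee_pos: [0.4381, 0.1819, 0.1015]
eef_rot: [0.175, 0.685, -0.174, 0.686]
ft_force: [0.9, -0.1, 1.2]
width: 0.0868
```

```bash
python3 snap.py pics/s5.png 185 255 190 200
```

```text
8.1 [0.43818412 0.1819913  0.10169029] 0.08730617895371343 [ 0.11722327  0.50043053 -0.81941975]
```

View pics/s5.png

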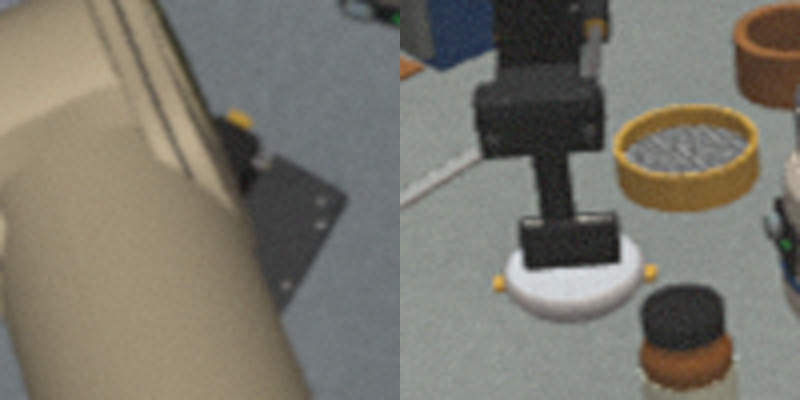

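{"method": "drive_tool", "body": {"moves": "0 0 -0.03 0 0; 0 0 -0.02 0 0; 0 0 -0.0105 0 0; 0 0 0 0 0; 0 0 0 0 1; 0 0 0 0 1; 0 0 0 0 1; 0 0 0 0 1; 0 0 0 0 1; 0 0 0 0 1; 0 0 0 0 1; 0 0 0 0 1", "newtons": 40}}

```text
time: 9.6
ee_pos: [0.4376, 0.1818, 0.0401]
eef_rot: [0.174, 0.685, -0.174, 0.685]
ft_force: [0.8, 0.8, 0.1]
width: 0.0176
```

```bash
python3 snap.py pics/s6.png 185 255 190 200
```

```text
9.7 [0.43761285 0.18180375 0.04010775] 0.01782797790938111 [-0.2367383   0.70246024 -0.56158761]
```

View pics/s6.png

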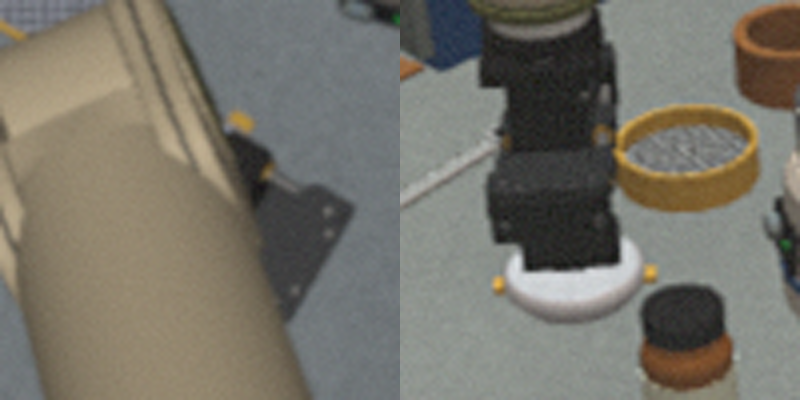

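{"method": "drive_tool", "body": {"moves": "0 0 0.03 0 1; 0 0 0.05 0 1; 0 0 0.05 0 1; 0 0 0.05 0 1; 0.0225 -0.0161 0 1.5 1; 0.0225 -0.0161 0 1.5 1; 0.0225 -0.0161 0 1.5 1; 0.0225 -0.0161 0 1.5 1; 0.0225 -0.0161 0 1.5 1; 0.0225 -0.0161 0 1.5 1; 0.0225 -0.0161 0 1.5 1; 0.0225 -0.0161 0 1.2 1; 0 0 0 0 1; 0 0 0 0 1; 0 0 0 0 1"}}

```text
time: 11.58
ee_pos: [0.617, 0.0538, 0.22]
eef_rot: [0.103, 0.7, -0.103, 0.699]
ft_force: [0.5, 0.4, -3.1]
width: 0.0178
```

```bash
python3 snap.py pics/s7.png 240 165 265 165
```

```text
11.675 [0.61716409 0.05354923 0.22020398] 0.017877892831752715 [ 1.3580697 -0.1936002 -2.2796692]
```

View pics/s7.png

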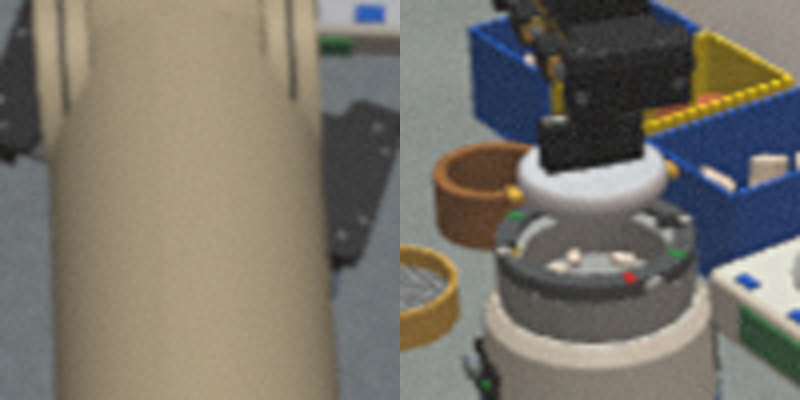

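```bash
cat > lid.py <<'E'
from h import *
from bench import r,cams
s=cams.camera("side"); st=r.read_state(); z=st["ee_pos"][2]-.0401
b=blobs(s["color"],(12,110,90),(30,255,255),(375-100,195,180,50)); print(b)
b=[x for x in b if 225>x[1]>200 and 380<x[0]+0 or x[2]<60]; 
M=loc([.6174,.0530,-.293],[[.0525,0,z+.0105],[-.0525,0,z+.0105]]); print("expected lugs",proj(s,M))
M=loc([.6174,.0530,-.293],[[.0475*np.cos(a),.0475*np.sin(a),z+.024] for a in np.linspace(0,6.28,40)]); q=proj(s,M); print("disc top ext",q.min(0),q.max(0))
E
python3 lid.py
```

```text
[(np.float64(329.71), np.float64(195.79), 24), (np.float64(284.99), np.float64(211.1), 176), (np.float64(332.5), np.float64(207.0), 6), (np.float64(276.58), np.float64(237.25), 52)]
expected lugs [[332.16146705 206.11262938]
 [292.33755763 212.77747644]]
disc top ext [293.35399798 196.15901656] [331.22907251 213.68095911]
```

{"method": "drive_tool", "body": {"moves": "0 0 -0.012 0 1; 0 0 -0.012 0 1; 0 0 -0.008 0 1; 0 0 0 0 1; 0 0 0 0 1"}}

```text
time: 12.35
ee_pos: [0.6177, 0.0529, 0.1883]
eef_rot: [0.104, 0.699, -0.104, 0.7]
ft_force: [0.0, 1.1, -2.3]
width: 0.0173
```

```bash
python3 snap.py pics/s8.png 240 165 265 165; python3 lid.py
```

```text
12.45 [0.61782259 0.05286099 0.18853199] 0.017763158521110836 [ 1.20783096 -0.42006543 -2.63069128]
[(np.float64(304.76), np.float64(201.12), 17), (np.float64(286.86), np.float64(208.24), 157), (np.float64(287.11), np.float64(205.11), 9), (np.float64(286.36), np.float64(220.83), 42), (np.float64(333.0), np.float64(217.56), 9), (np.float64(281.5), np.float64(222.75), 4), (np.float64(294.38), np.float64(224.81), 16), (np.float64(276.6), np.float64(237.32), 50)]
expected lugs [[332.26600519 217.05162253]
 [292.94210436 223.83809829]]
disc top ext [293.94433052 207.05825446] [331.34687345 225.02180858]
```

View pics/s8.png

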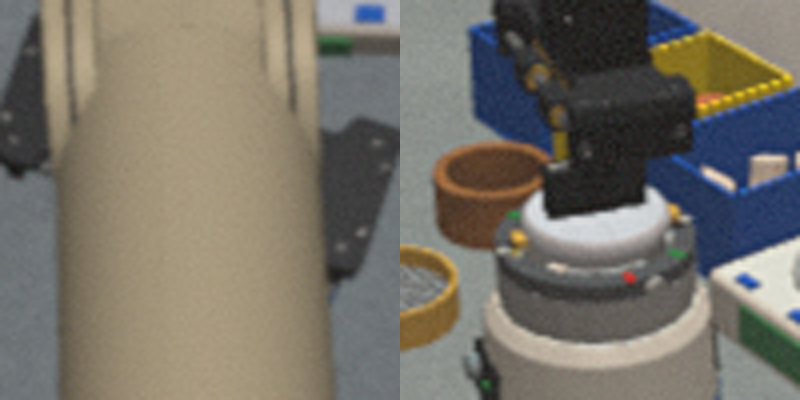

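{"method": "drive_tool", "body": {"moves": "0 0 -0.003 0 1; 0 0 -0.003 0 1; 0 0 0 0 1"}}

```text
time: 12.88
ee_pos: [0.6173, 0.0529, 0.1817]
eef_rot: [0.104, 0.7, -0.104, 0.699]
ft_force: [-0.7, 0.8, -2.0]
width: 0.0178
```

{"method": "drive_tool", "body": {"moves": "0 0 -0.003 0 1; 0 0 -0.003 0 1; 0 0 0 0 1"}}

```text
time: 13.25
ee_pos: [0.6173, 0.0529, 0.1757]
eef_rot: [0.104, 0.7, -0.104, 0.699]
ft_force: [0.2, -1.0, -2.3]
width: 0.018
```

{"method": "drive_tool", "body": {"moves": "0 0 -0.002 0 1; 0 0 -0.0015 0 1; 0 0 0 0 1; 0 0 0 0 1"}}

```text
time: 13.75
ee_pos: [0.6176, 0.0529, 0.1726]
eef_rot: [0.104, 0.699, -0.104, 0.699]
ft_force: [-0.6, 0.3, -1.2]
width: 0.0178
```

```bash
python3 snap.py pics/s9.png 240 165 265 165; python3 lid.py
```

```text
13.85 [0.61758384 0.05287867 0.17265178] 0.01779448498646906 [-0.50989533  0.30338173 -2.55651955]
[(np.float64(303.89), np.float64(198.56), 9), (np.float64(288.93), np.float64(210.11), 233), (np.float64(287.83), np.float64(205.33), 6), (np.float64(283.71), np.float64(206.71), 7), (np.float64(293.83), np.float64(227.83), 6), (np.float64(276.57), np.float64(237.39), 51)]
expected lugs [[332.31740511 222.4263852 ]
 [293.23898718 229.27077481]]
disc top ext [294.23424646 212.41486952] [331.40477207 230.58936171]
```

View pics/s9.png

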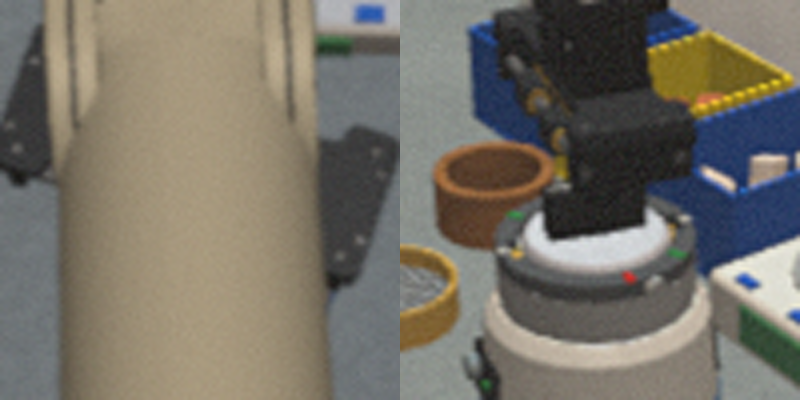

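{"method": "drive_tool", "body": {"moves": "0 0 -0.001 0 1; 0 0 0 0 1; 0 0 0 0 1"}}

```text
time: 14.28
ee_pos: [0.6177, 0.0529, 0.1721]
eef_rot: [0.104, 0.699, -0.104, 0.7]
ft_force: [-3.2, -0.2, 5.0]
width: 0.0175
```

{"method": "drive_tool", "body": {"moves": "0 0 0.0005 0 1; 0 0 0 -2 1; 0 0 0 -3 1; 0 0 0 -3 1; 0 0 0 -3 1; 0 0 0 -3 1; 0 0 0 -3 1; 0 0 0 -3 1; 0 0 0 0 1; 0 0 0 0 1"}}

```text
time: 15.52
ee_pos: [0.618, 0.0534, 0.1722]
eef_rot: [0.224, 0.671, -0.223, 0.671]
ft_force: [3.1, 3.4, -0.6]
width: 0.0177
```

```bash
python3 snap.py pics/s10.png 240 165 265 165; python3 -c "
from bench import r
s=r.read_state();print(s['torque'],s['joint_positions'])"
```

```text
15.625 [0.61794199 0.05337118 0.17216789] 0.017824820435298948 [3.87318925 3.45171492 0.1923872 ]
[ 0.71536006 -0.80883178  0.19387509] [-0.41929909  0.3655546   0.32943143  1.57316447 -0.1239009   1.22236253
  0.86048934]
```

View pics/s10.png

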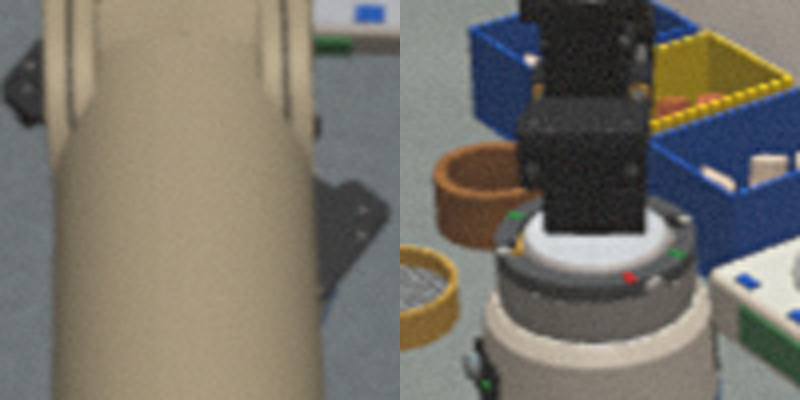

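{"method": "drive_tool", "body": {"moves": "0.0005 0.0005 0 -3 1; 0 0 0 -3 1; 0 0 0 -3 1; 0 0 0 -3 1; 0 0 0 -3 1; 0 0 0 -3 1; 0 0 0 -3 1; 0 0 0 -2 1; 0 0 0 -2 1; 0 0 0 0 1; 0 0 0 0 1; 0 0 0 0 1"}}

```text
time: 17.12
ee_pos: [0.6181, 0.0535, 0.1722]
eef_rot: [0.363, 0.607, -0.363, 0.607]
ft_force: [3.3, 1.5, 1.6]
width: 0.0176
```

```bash
python3 snap.py pics/s11.png 240 165 265 165; python3 -c "
from bench import r
s=r.read_state();print(s['torque'],s['eef_rot'],s['joint_vel'])"
```

```text
17.225 [0.61813697 0.05346045 0.17217944] 0.01771937253933776 [2.09662373 2.19211021 2.65898165]
[ 0.59938109 -0.65383395  0.14508493] [ 0.36349191  0.60653858 -0.36324741  0.60665962] [ 4.09104298e-05  8.19277141e-05 -5.46936934e-04 -3.19828066e-04
 -1.00390399e-04  3.44398300e-04 -2.75854679e-03]
```

View pics/s11.png

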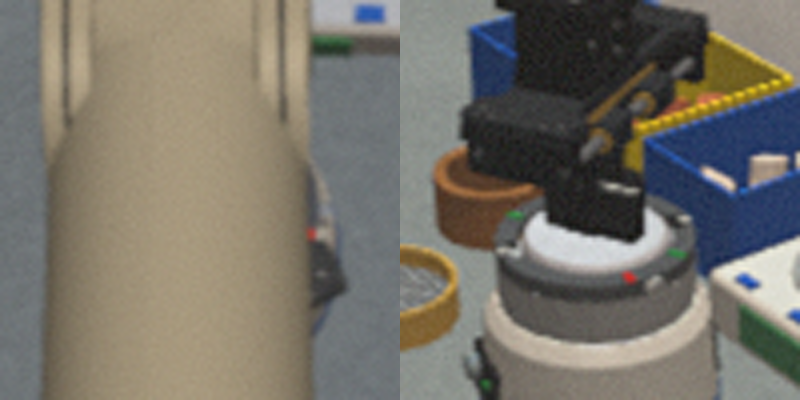

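Run:
```python
from h import *
import pickle
s=pickle.load(open("c0.pkl","rb"))["side"]
for a in (-52,-62,-72):
    for y in(-.009,.009):
        q=proj(s,loc([.6178,.0533,np.deg2rad(a)],[[.033,y,.157],[-.033,y,.157],[.033,y,.19],[-.033,y,.19]])); 
        print(a,y,((q-[265,165]+.5)*4+[400,0]).round(0).tolist())
```

```text
-52 -0.009 [[639.0, 239.0], [540.0, 226.0], [638.0, 193.0], [538.0, 180.0]]
-52 0.009 [[647.0, 226.0], [549.0, 213.0], [646.0, 180.0], [547.0, 167.0]]
-62 -0.009 [[633.0, 243.0], [542.0, 221.0], [632.0, 197.0], [539.0, 176.0]]
-62 0.009 [[646.0, 231.0], [555.0, 209.0], [645.0, 185.0], [553.0, 164.0]]
-72 -0.009 [[626.0, 246.0], [545.0, 217.0], [625.0, 200.0], [543.0, 171.0]]
-72 0.009 [[643.0, 235.0], [562.0, 206.0], [642.0, 189.0], [560.0, 161.0]]
```

Run:
```python
from h import *
from bench import cams
s=cams.camera("side")
k=9;x,y,w,h=285,195,65,60
im=cv2.resize(s["color"][y:y+h,x:x+w,::-1],None,fx=k,fy=k,interpolation=cv2.INTER_CUBIC)
im=cv2.convertScaleAbs(im,alpha=1.5,beta=20)
for a,col in((-52,(255,0,0)),(-62,(0,255,0)),(-72,(0,0,255))):
    q=((proj(s,loc([.6178,.0533,np.deg2rad(a)],[[.033,-.009,.156],[-.033,-.009,.156],[-.033,-.009,.19],[.033,-.009,.19],[.033,.009,.19]]))-[x,y]+.5)*k).astype(np.int32)
    cv2.polylines(im,[q.reshape(-1,1,2)],False,col,1)
cv2.imwrite("pics/s12.png",im)
```

```text
(no output)
```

View pics/s12.png

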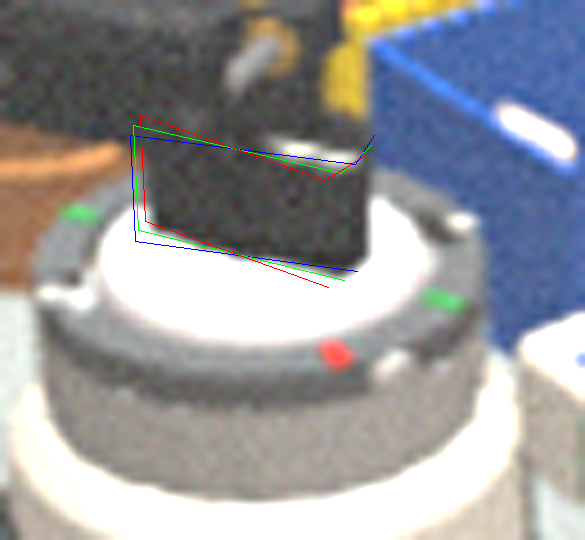

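{"method": "drive_tool", "body": {"moves": "0 0 0 -1.5 1; 0 0 0 0 1; 0 0 0 0 1; 0 0 0 0 1; 0 0 0 0 1; 0 0 0 0 1; 0 0 0 0 1; 0 0 0 0 1"}}

```text
time: 18.27
ee_pos: [0.6181, 0.0534, 0.1722]
eef_rot: [0.371, 0.602, -0.371, 0.602]
ft_force: [3.4, 3.5, 4.3]
width: 0.0178
```

Run:
```python
from bench import r,cams
import cv2,numpy as np
a=cams.camera("side")["color"]; cv2.imwrite("pics/f1.png",a[:,:,::-1])
s=r.read_state();print(s["time"],s["torque"],s["eef_rot"],s["ee_pos"],s["joint_vel"],s["width"],s["ft_force"])
```

```text
18.325 [ 0.66193768 -0.7618561   0.22192138] [ 0.37142918  0.60170673 -0.37124138  0.60180496] [0.61811384 0.05342402 0.17214486] [ 0.00107477 -0.000368   -0.00080053  0.00190287  0.00028022  0.00100758
  0.00092545] 0.017559203936177614 [1.84700689 3.57396192 4.26561617]
```

View pics/f1.png

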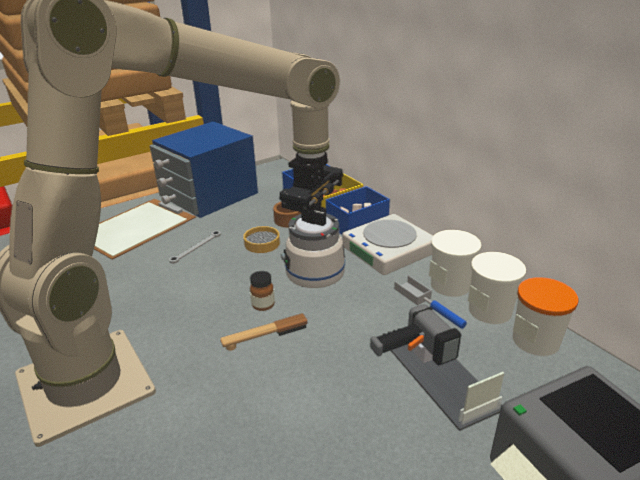

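The other objects sit where they were. The trigger is at rest at about (415,341) and the lid is held still in the collar at (315,225), so I'm handing in.

```bash
python3 -c "
from bench import ticket
print(ticket.close_job())"
```

```text
the job is handed in; nothing more can be done
None
```

I booked in the sample, fitted the lid and turned it to the green marks, then handed the job in at about 18 s with the gripper still holding it. No verdict was reported, so the results below rest on my own checks.

- **Scanner:** I squeezed the trigger with 20 N until the opening was 39 mm, where fully squeezed is about 40 mm. I held it there for about 0.5 s and let go. The pictures show it back at its rest position.
- **Lid seating:** The lid went through the slots without resistance. It touched the track floor with the TCP at 0.172 m, which puts its underside at about 0.132 m. I then eased off 0.5 mm.
- **Lid turn:** I turned it clockwise about 46.6°, from −16.8° to −63.4° in world yaw; the green marks lie at about −61.8°.
- **Last readings:** The arm was still, with a grip setting of 40 N on the bar (17.6 mm opening). A return torque of about 0.22 N m matches the spring at the green marks. I felt no click.
- **Rest of the bench:** In the last side picture everything else is where it started.

**Checks that disagreed:**
- The bar's lower edge in the side picture suggested the lid was about 3° short of what the tool yaw gave. I added 1.5° as a compromise, and either reading is within the 10° allowed.
- A sideways force of 3–4 N remained, because the lid rests against its side play.

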